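Unlock a laptop drive and show its label to the reader

TASK

Slide the orange lock on the opened laptop fully open, into the green, then lift out the drive by its blue grip and show the label on its underside to the label reader: hold it in the air 100 mm off the reader's tilted window, centred in front of it, parallel to the glass and with its long side along the window's long side. Finish while still holding it there without moving; do not let go or put it down. Leave the lock open, and do not shift the reader or the other tools and parts on the bench.

Things in the scene. Friction and masses are not known exactly. Their poses are not given: they have to be found in the camera images.
- laptop: black laptop base, fixed on the bench, cover and screen off, green board and fan showing; 220 (its x) x 320 (its y) mm, deck 18 mm above the bench, fittings up to 3 mm more. Origin at the centre of its underside, z up. Drive bay: recess 78 (x) x 108 (y) mm centred at x -40, y -50 mm in this frame, floor 6 mm above the bench; 4 mm play round the drive.
- lock (a joint): the drive lock, a slide on the laptop deck, in m: 0 = locked, 0.032 = fully open, at its end stop. Grows as the orange knob moves along the laptop's +y, away from the drive, from red to green. Starts at 0 to 0.006; friction about 2 N, no spring. Its steel tongue (30 wide, 3 mm thick, top 23 mm above the bench) reaches 14 mm over the drive at 0 and blocks lifting; clear from about 0.018.
- lock_knob (a point): centre of the lock's orange upright knob: 12 (laptop x) x 14 (laptop y, along the slide) x 20 mm high, standing on the tongue from 23 to 43 mm above the bench; this point is 33 mm above the bench. At lock 0 it lies at x -40, y 30 mm in the laptop's frame; it moves with the lock. Axes parallel to the laptop's.
- drive: the loose drive to present, in its carrier: silver slab 70 (its x) x 100 (its y, long side) x 12 mm, white label underneath, upright blue grip on top; 0.11 to 0.21 kg. Origin at the centre of the underside (middle of the label), z up. Starts flat in the laptop's bay, parallel to the laptop's axes, its top flush with the deck, 18 mm above the bench.
- drive_grip (a point): centre of the blue upright grip in the middle of the drive's top: rigid block 12 (drive x) x 40 (drive y) x 30 mm high, pinched across its 12 mm. This point is 27 mm above the drive's underside, 15 mm above its top face and 15 mm below the grip's top end. Axes parallel to the drive's. The centre of mass lies straight below, in the slab.
- reader: label reader fixed on the bench: grey foot 130 (its x) x 150 (its y) x 14 mm with two side posts up to 74 mm high, carrying a cream tilted head 100 x 130 x 30 mm. Origin at the centre of its underside, z up; the head is tilted to look up and towards the reader's own -x side.
- reader_window (a point): centre of the glass of the reader's dark, yellow-edged window, 60 (x) x 90 (y, long side) mm, about 80 mm above the bench. z points out of the glass, square to it (up, leaning 0.12 to 0.4 rad to the reader's -x side); y is level. The tilt is stiff. The middle of the drive's label belongs 100 mm from here along +z, drive z parallel to this z, drive y to this y (either way round).
- screwdriver: bystander: screwdriver with yellow handle, 190 mm long (along its x), 26 mm thick, lying loose across the far part of the laptop's deck, 18 mm above the bench; origin at its middle, at its underside.
- spare_drive: bystander: bare silver drive without carrier or grip, 70 x 100 x 9.5 mm, loose on the bench behind the reader; origin at the centre of its underside.
- power_driver: bystander: teal and black stick-shaped cordless driver lying loose in front of the reader along its own x, from -100 to 130 mm, 38 mm thick; origin at its underside.

How it is judged:
On the way, in this order (a step that is already met when the one before it is completed fails the run):
1. the lock is slid open while the drive is still in its bay (value of joint lock above 0.027 m and height (world z) of drive below 0.012 m), for 0.2 s.
2. the drive is lifted clear of the laptop in the fingers (height (world z) of drive above 0.05 m and contact force between drive and the fingers above 0.5 N and contact force between drive and laptop below 0.1 N), for 0.2 s.
At the end, for the whole second after the job is handed in: Held at rest by the fingers alone: middle of the underside 80 to 120 mm off the window along its normal, within 20 mm of its centre line both ways; underside parallel to the glass and long side along the window's within 0.15 rad each; the lock open more than 0.025 m (x of drive in the frame of reader_window between -0.02 and 0.02 m and y of drive in the frame of reader_window between -0.02 and 0.02 m and z of drive in the frame of reader_window between 0.08 and 0.12 m and angle between the z axis of drive and the z axis of reader_window, either way round below 0.15 rad and angle between the y axis of drive and the y axis of reader_window, either way round below 0.15 rad and value of joint lock above 0.025 m and contact force between drive and the fingers above 0.5 N and contact force between drive and laptop below 0.1 N and contact force between drive and reader below 0.1 N and linear speed of drive below 0.03 m/s); the arm keeps its last pose, push and grip.
It fails at once if the screwdriver is shifted by more than 30 mm (distance of screwdriver from where it was at the start of the episode above 0.03 m).
It fails at once if the bare drive is shifted by more than 30 mm (distance of spare_drive from where it was at the start of the episode above 0.03 m).
It fails at once if the cordless driver is shifted by more than 30 mm (distance of power_driver from where it was at the start of the episode above 0.03 m).
It fails at once if the reader's window is shifted by more than 10 mm (distance of reader_window from where it was at the start of the episode above 0.01 m).
It also fails if it takes over 50 s, if anything falls off the work surface, if the arm or the gripper's body presses on something with over 40 N, if the wrist force passes 120 N, or if a joint passes its speed limit or range.

ROBOT

A 7-joint arm with a two-finger parallel gripper is mounted at the origin on the work surface. World frame = base frame: x ahead of the robot, y to its left, z up, the work surface at z = 0. Lengths are in m, angles in rad, forces in N, time in s.
With the tool pointing down it reaches from about 0.425 to 0.925 m from the base axis. Payload 6.8 kg.
Tool frame: the origin (TCP) lies midway between the tips of the shut fingers; the grasp point (between the pads) lies 19 mm behind it; z points along the fingers, y is the line along which they close (so a half turn about z gives the same grasp; the last joint's range is limited). The gripper opens to 85 mm and grips with 20 to 120 N. Pads are 22 mm wide; open, the fingers measure 114 mm over their backs; the gripper's body (76 mm by 85 mm) begins 54 mm behind the grasp point. The pads swing forward as they close: fully open they stand 13 mm farther back than shut.
Start: joints at [-1.332, 0.477, 0.022, 1.555, -0.011, 1.109, -0.083], TCP at [0.229, 0.635, 0.231] pointing down, gripper open.
Joint ranges: [-2.96, 2.96], [-0.34, 2.1], [-1.41, 1.46], [0.24, 2.44], [-1.37, 4.51], [0.17, 1.92], [-2.96, 2.96]. Speed limits (rad/s): [2.39, 2.39, 3.14, 3.14, 3.14, 3.14, 3.14].

INTERFACE

Orientations are given as a rotation vector (axis times angle).
In Python, from bench import r gives the robot as it stands.
- The arm moves only by the tool servo_tool, never from a script. Its arguments are lists of equal length, an entry for each row: "turn": the turn, a rotation vector about the world's x, y, z in units of 5 degrees (1.0 is 5 degrees), a list of three; "slide": the shift along the world's x, y, z in units of 30 mm (1.0 is 30 mm), a list of three; "hand": the opening, from 0 (shut) to 1 (fully open). In form: {"turn": [[rx, ry, rz], ...], "slide": [[dx, dy, dz], ...], "hand": [hand, ...]}. A call has 1 to 8 rows; each row is the pose to reach, as a shift and turn from the pose commanded when the call began; what a row does not reach only later rows make up. A row lasts 1/8 s, in which the tool goes at most 62.5 mm and 10.7 degrees, less where a joint would pass 70% of its speed; a pose out of reach is approached as far as the arm can. A call with a gripper value outside its range is refused whole. The fingers move at their own pace and stop on an object; "squeeze" is the grip in N (left out, the last holds). Time passes only in rows, so rows that repeat a pose let the fingers close. It gives the time, the measured TCP pose, the force, the opening and the grip force at its end, in the units of the state.
- r.get_obs(): the state, without advancing time (a new reading comes with each control period).
- r.grab_frame(name): name is "scene" or "side" or "wrist"; returns (picture, depth): 420x560x3 uint8, red, green, blue; 420x560 float32, m along the optical axis (not along the pixel's ray), 0 where there is no reading.
- r.get_calibration(name): a dict with "fovy" (degrees; the focal length in pixels is half the picture's height over the tangent of half this angle, whatever the lens; pixels are square), "cx", "cy" (the principal point, pixels), "k1" (the pictures are not rectified: a ray, as slopes to the right and down, at radius r is drawn at 1 + k1 r^2 times it, then the intrinsics apply), "R" (3x3) and "t" (3): a world point X has camera coordinates R X + t. Camera axes: x right, y down, z forward; pixel columns grow to the right and rows downward; lengths in m; the calibration is good to about 2 mm. A picture is of the moment at which its call begins: read the wrist's pose just before it. get_calibration takes no time and is no camera call; for the wrist camera it gives the pose at the moment of the call.
- r.hand_in(): hands the job in; it is judged then, once.
The state is a dict: "clock": time; "joints": joint angles; "qvel": joint speeds; "tau": joint torques, N m; "tcp_pos": TCP position; "orientation": TCP orientation; "contact_force": force on the tool from outside, world axes, zero at the start; "moment": the same for the moment, N m; "grip_width": finger opening in m; "gripper_force": force on a finger pad.
Only numpy, scipy, OpenCV 4.12 (cv2) and the standard library are available. Lean on these libraries where they do the work, as an engineer would, in place of code of your own. Each camera call takes 0.05 s, during which the arm holds its last target. There are 200 camera calls.

## Working session

There is one attempt and no reset: what is moved stays moved. The work goes in short steps, Python scripts to look and compute and a tool call to move; the robot and the scene stay as the last step left them, time stands still between calls to the robot, and variables do not carry over. Pictures are saved under pics/ and viewed, at most 10 in all, crops included, and the job is handed in when it is done.

Besides the shell and the picture viewer there is one more tool, called as name(argument=value, ...) on one line, values as JSON. servo_tool: Moves the arm, as the interface text tells. Its arguments: {"type":"object","properties":{"turn":{"type":"array"},"slide":{"type":"array"},"hand":{"type":"array"},"squeeze":{"type":"number"}},"required":["turn","slide","hand"]}

```bash
mkdir -p pics; cat > h.py <<'E'
import numpy as np,cv2
from bench import r
def grab(n):
    c=r.get_calibration(n); im,d=r.grab_frame(n); return im,d,c
def world(d,c):
    H,W=d.shape; f=H/2/np.tan(np.radians(c['fovy'])/2)
    K=np.array([[f,0,c['cx']],[0,f,c['cy']],[0,0,1]])
    u,v=np.meshgrid(np.arange(W),np.arange(H))
    p=cv2.undistortPoints(np.stack([u,v],-1).reshape(-1,1,2).astype(np.float64),K,np.array([c['k1'],0,0,0,0.])).reshape(H,W,2)
    P=np.concatenate([p*d[...,None],d[...,None]],-1)
    X=(P-np.array(c['t']))@np.array(c['R'])
    X[d<=0]=np.nan
    return X
E
python3 - <<'E'
from h import *
for n in ['scene','side']:
    im,d,c=grab(n); cv2.imwrite(f'pics/{n}.png',im[...,::-1]); np.savez(n,im=im,X=world(d,c)); print(n,-np.array(c['R']).T@c['t'])
print(r.get_obs())
E
```

```text
scene [ 0.95238261 -0.53909901  0.91721629]
side [ 0.22093881 -0.46804041  0.63949104]
{'clock': 0.1, 'joints': array([-1.33209152,  0.47772996,  0.02234016,  1.55631948, -0.01149457,
        1.10929893, -0.08309901]), 'qvel': array([-0.00202972, -0.00148945,  0.00168286, -0.00423233, -0.00020892,
       -0.0003811 , -0.00091958]), 'tau': array([ 4.04861552e-03, -5.97750092e+01,  1.61323719e+00, -2.81953758e+01,
        1.27860974e-02,  4.98802387e-03, -1.07003558e-06]), 'tcp_pos': array([0.22926185, 0.63432266, 0.23042847]), 'orientation': array([-5.41965838e-01, -3.09432814e+00,  2.54405215e-03]), 'contact_force': array([-0.53520685, -0.03300063, -0.44753286]), 'moment': array([0.02553618, 0.033332  , 0.04060261]), 'gripper_force': 0.0, 'grip_width': 0.08540845020084502}
```

View pics/scene.png

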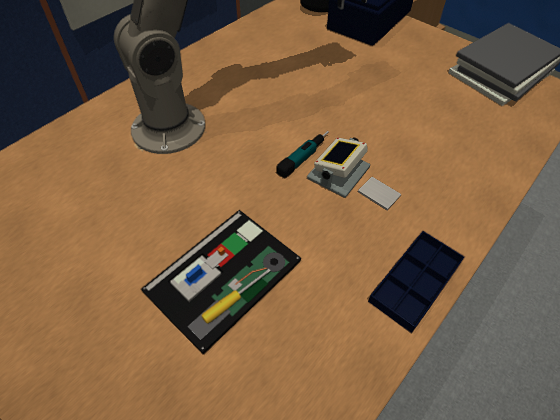

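View pics/side.png

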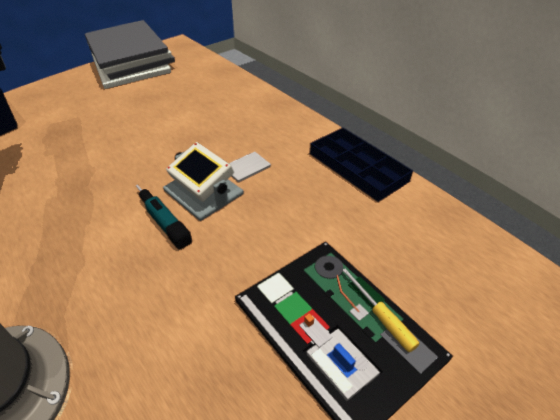

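The scene view shows the drive with its blue grip at about (195,273), the orange knob at (218,257), and the reader window at (342,151). In the side view the grip is at (343,356), the knob at (309,320) and the window at (200,168).

```bash
python3 - <<'E'
from h import *
for n,box in [('scene',(140,130,400,350)),('side',(140,130,460,415))]:
    z=np.load(n+'.npz'); im=z['im']; X=z['X']; hsv=cv2.cvtColor(im,cv2.COLOR_RGB2HSV)
    H,S,V=[hsv[...,i].astype(int) for i in range(3)]
    B=np.zeros(H.shape,bool); B[box[1]:box[3],box[0]:box[2]]=1
    yy,xx=np.mgrid[:420,:560]
    def st(l,m,k=None):
        m=m&B&np.isfinite(X[...,0]); P=X[m]
        if len(P)<3: print(n,l,len(P));return P
        print(n,l,len(P),'med',P.mean(0).round(4),'min',np.percentile(P,2,0).round(4),'max',np.percentile(P,98,0).round(4)); return P
    def rect(l,P):
        (c,s,a)=cv2.minAreaRect((P[:,:2]*1000).astype(np.float32)); print('   rect',l,c,s,a)
    P=st('blue',(H>105)&(H<125)&(S>150)&(V>60)&(X[...,2]<.1)&(X[...,2]>.01)); T=P[P[:,2]>P[:,2].max()-.004]; rect('bluetop',T)
    print(T.mean(0))
    lap=(X[...,2]>.012)&(X[...,2]<.03)&B&(((xx<305)&(yy>205)) if n=='scene' else ((xx>235)&(yy>240)))
    P=st('laptop',lap); 
    # keep largest component
    nn,L,ss,_=cv2.connectedComponentsWithStats(lap.astype(np.uint8)); k=1+ss[1:,4].argmax(); rect('laptop',X[L==k])
    red=st('orange',(H>=5)&(H<=14)&(S>180)&(V>120)&(X[...,2]>.028)&(X[...,2]<.06)); rect('or',red)
    T=red[red[:,2]>.039]; print('knobtop',len(T),T.mean(0))
    # reader region
    rb=((xx>300)&(xx<375)&(yy>130)&(yy<200)) if n=='scene' else ((xx>150)&(xx<245)&(yy>140)&(yy<215))
    head=rb&(X[...,2]>.055)
    yel=head&(H>20)&(H<35)&(S>120)&(V>120); Y=st('yellow',yel)
    dark=head&(V<60); D=st('dark',dark)
    hull=cv2.convexHull(np.argwhere(yel)[:,::-1].astype(np.int32)); mk=np.zeros(H.shape,np.uint8); cv2.fillPoly(mk,[hull],1)
    W=X[(mk>0)&np.isfinite(X[...,0])]
    c=W.mean(0)
    for _ in range(5):
        u,s,vt=np.linalg.svd(W-c,full_matrices=False); nrm=vt[2]*np.sign(vt[2][2]); e=(W-c)@nrm; W=W[abs(e)<max(.003,2*e.std())]; c=W.mean(0)
    e1=np.cross([0,0,1],nrm); e1/=np.linalg.norm(e1); e2=np.cross(nrm,e1)
    q=np.stack([(W-c)@e1,(W-c)@e2],1); (cc,s,a)=cv2.minAreaRect((q*1000).astype(np.float32))
    print('  window',len(W),'n',nrm,'tilt',np.arccos(nrm[2]),'c',c,'rectc',c+(e1*cc[0]+e2*cc[1])/1000,s,a,'level',e1,'res',e.std())
    st('pdriver',(X[...,2]>.012)&(((xx<315)&(yy<180)&(xx>270)) if n=='scene' else ((xx<192)&(yy>180)&(yy<255))))
E
```

```text
scene blue 212 med [ 0.4824 -0.3082  0.0338] min [ 0.4711 -0.328   0.0156] max [ 0.4886 -0.2845  0.0497]
   rect bluetop (480.06976318359375, -307.1280517578125) (36.18838882446289, 11.016283988952637) 85.28031921386719
[ 0.48012287 -0.30826935  0.04831126]
scene laptop 10200 med [ 0.5231 -0.2652  0.0185] min [ 0.4137 -0.4118  0.0143] max [ 0.6269 -0.1038  0.0233]
   rect laptop (518.9192504882812, -255.74295043945312) (321.323486328125, 223.42515563964844) 88.43818664550781
scene orange 22 med [ 0.4808 -0.2219  0.0428] min [ 0.4752 -0.2277  0.0394] max [ 0.486  -0.2157  0.0456]
   rect or (481.4211120605469, -221.94808959960938) (13.680621147155762, 10.523772239685059) 70.90596771240234
knobtop 22 [ 0.48076486 -0.22190784  0.04280001]
scene yellow 116 med [0.526  0.1996 0.0825] min [0.4855 0.1522 0.0701] max [0.5572 0.2559 0.093 ]
scene dark 466 med [0.5234 0.1937 0.0798] min [0.4934 0.1197 0.0601] max [0.5487 0.2492 0.0907]
  window 562 n [-0.28828477 -0.03256617  0.95699077] tilt 0.29435051228657133 c [0.52184657 0.20260767 0.08189879] rectc [0.51995454 0.20468073 0.08139938] (105
[... 835 characters left out ...]
-222.5250701904297) (13.810760498046875, 10.48068618774414) 83.86173248291016
knobtop 47 [ 0.47884063 -0.22232182  0.04177376]
side yellow 213 med [0.5199 0.1984 0.0798] min [0.4847 0.1524 0.0693] max [0.5558 0.2533 0.0908]
side dark 780 med [0.521  0.1917 0.0786] min [0.4931 0.1181 0.0591] max [0.5471 0.243  0.0885]
  window 979 n [-0.27916392 -0.03743285  0.95951357] tilt 0.2855262205641557 c [0.52020921 0.20034079 0.08045303] rectc [0.52049695 0.20242289 0.08061797] (71.52366638183594, 103.30541229248047) 88.40599822998047 level [ 0.13289971 -0.99112949  0.        ] res 0.0011137469927999433
side pdriver 1568 med [0.4221 0.1662 0.0294] min [0.3878 0.0767 0.0122] max [0.4879 0.2644 0.066 ]
```

servo_tool(turn=[[0, 0, -1], [0, 0, -2], [0, 0, -3], [0, 0, -4], [0, 0, -5], [0, 0, -6], [0, 0, -7], [0, 0, -8]], slide=[[1.05, -1.4, 0], [2.1, -2.8, 0], [3.15, -4.2, 0], [4.2, -5.6, 0], [5.25, -7, 0], [6.3, -8.4, 0], [7.35, -9.8, 0], [8.4, -11.2, 0]], hand=[1, 1, 1, 1, 1, 1, 1, 1])

```text
clock: 1.1
tcp_pos: [0.482, 0.2973, 0.2311]
orientation: [-1.571, -2.72, 0.0]
contact_force: [1.0, 0.5, -0.0]
grip_width: 0.0855
gripper_force: 0.0
```

servo_tool(turn=[[0, 0, -1], [0, 0, -2], [0, 0, -3], [0, 0, -4], [0, 0, -5], [0, 0, -6], [0, 0, -6.3], [0, 0, -6.3]], slide=[[0, -2, 0], [0, -4, 0], [0, -6, 0], [0, -8, 0], [0, -10, 0], [0, -12, 0], [0, -14, 0], [0, -15.6, 0]], hand=[1, 1, 1, 1, 0.6, 0.6, 0.6, 0.6])

```text
clock: 2.1
tcp_pos: [0.4808, -0.1715, 0.2313]
orientation: [2.25, 2.193, 0.0]
contact_force: [0.7, 0.9, 0.3]
grip_width: 0.0515
gripper_force: 0.0
```

```bash
python3 - <<'E'
from h import *
from scipy.spatial.transform import Rotation as R
o=r.get_obs(); print(o['clock'],o['tcp_pos'],o['joints'],o['grip_width']); print(R.from_rotvec(o['orientation']).as_matrix().round(3))
im,d,c=grab('wrist'); cv2.imwrite('pics/w1.png',im[...,::-1]); X=world(d,c); np.savez('w1',im=im,X=X)
H,S,V=[a.astype(int) for a in cv2.split(cv2.cvtColor(im,cv2.COLOR_RGB2HSV))]
for l,m in [('blue',(H>105)&(H<125)&(S>150)&(V>60)&(X[...,2]>.044)),('orange',(H>=5)&(H<=14)&(S>180)&(V>120)&(X[...,2]>.037))]:
    P=X[m&(X[...,2]<.07)]
    if len(P)>5: print(l,len(P),P.mean(0),cv2.minAreaRect((P[:,:2]*1000).astype(np.float32)))
E
```

```text
2.1 [ 0.48076932 -0.17154625  0.23133556] [-0.327595    0.22982594  0.6456327   1.97649073 -0.16506045  0.98654828
  0.37130153] 0.05147380992596064
[[ 0.026  1.     0.   ]
 [ 1.    -0.026 -0.   ]
 [-0.     0.    -1.   ]]
blue 264 [ 0.4764865  -0.30631045  0.0480344 ] ((477.0651550292969, -307.7110900878906), (39.92294692993164, 10.933502197265625), 88.3227767944336)
orange 29 [ 0.4767619  -0.21874047  0.04227994] ((476.074462890625, -219.8953857421875), (13.621140480041504, 7.26389741897583), 36.866207122802734)
```

View pics/w1.png

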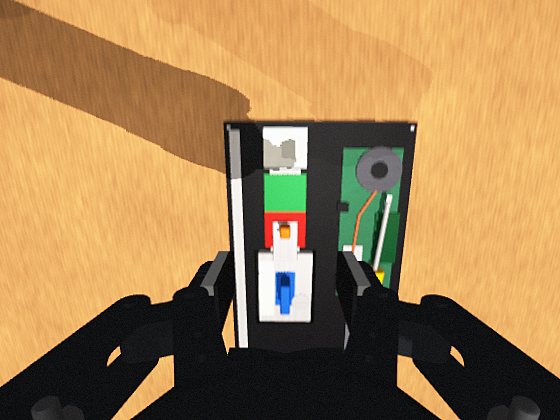

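The wrist view shows the knob at (285,231), on the red, and the grip at (285,290). The fingers line up with both, so I'll descend to pinch the knob.

servo_tool(turn=[[0, 0, 0], [0, 0, 0], [0, 0, 0], [0, 0, 0], [0, 0, 0], [0, 0, 0], [0, 0, 0], [0, 0, 0]], slide=[[-0.1, -1, -0.5], [-0.1, -1.65, -1.8], [-0.1, -1.65, -3.2], [-0.1, -1.65, -4.6], [-0.1, -1.65, -5.5], [-0.1, -1.65, -6.2], [-0.1, -1.65, -6.75], [-0.1, -1.65, -6.75]], hand=[0.4, 0.4, 0.4, 0.4, 0.4, 0.4, 0.4, 0.4])

```text
clock: 3.15
tcp_pos: [0.4777, -0.2183, 0.0279]
orientation: [-2.247, -2.193, 0.002]
contact_force: [-0.3, -0.1, -0.3]
grip_width: 0.0345
gripper_force: 0.0
```

servo_tool(turn=[[0, 0, 0], [0, 0, 0], [0, 0, 0], [0, 0, 0], [0, 0, 0], [0, 0, 0]], slide=[[0, 0, 0], [0, 0, 0], [0, 0, 0], [0, 0, 0], [0, 0, 0], [0, 0, 0]], hand=[0, 0, 0, 0, 0, 0], squeeze=25)

```text
clock: 3.9
tcp_pos: [0.4791, -0.2189, 0.0296]
orientation: [2.247, 2.194, 0.002]
contact_force: [-0.7, 0.8, 7.1]
grip_width: 0.0113
gripper_force: 28.1
```

servo_tool(turn=[[0, 0, 0], [0, 0, 0], [0, 0, 0], [0, 0, 0], [0, 0, 0], [0, 0, 0], [0, 0, 0], [0, 0, 0]], slide=[[0, 0, 0.06], [0, 0.15, 0.06], [0, 0.3, 0.06], [0.01, 0.45, 0.06], [0.01, 0.6, 0.06], [0.02, 0.75, 0.06], [0.03, 0.88, 0.06], [0.03, 0.95, 0.06]], hand=[0, 0, 0, 0, 0, 0, 0, 0])

```text
clock: 4.9
tcp_pos: [0.4798, -0.1909, 0.0298]
orientation: [2.246, 2.193, -0.002]
contact_force: [5.1, -8.4, -19.9]
grip_width: 0.011
gripper_force: 25.4
```

servo_tool(turn=[[0, 0, 0], [0, 0, 0]], slide=[[0, 0.05, 0], [0, 0.05, 0]], hand=[0, 0])

```text
clock: 5.15
tcp_pos: [0.4798, -0.1909, 0.0298]
orientation: [2.246, 2.191, -0.003]
contact_force: [6.0, -7.7, -21.1]
grip_width: 0.0113
gripper_force: 25.3
```

servo_tool(turn=[[0, 0, 0], [0, 0, 0], [0, 0, 0], [0, 0, 0], [0, 0, 0], [0, 0, 0], [0, 0, 0], [0, 0, 0]], slide=[[0, -0.05, 0], [0, -0.05, 0], [0, -0.05, 0], [0, -0.05, 0.7], [0, -0.05, 2], [0, -0.05, 3.5], [0, -0.7, 4], [0, -1.2, 4]], hand=[0.4, 0.4, 0.4, 0.4, 0.4, 0.4, 0.4, 0.4])

```text
clock: 6.15
tcp_pos: [0.4802, -0.2253, 0.1519]
orientation: [2.246, 2.194, 0.003]
contact_force: [0.2, 0.6, -0.1]
grip_width: 0.0343
gripper_force: 0.0
```

```bash
python3 - <<'E'
from h import *
o=r.get_obs(); print(o['clock'],o['tcp_pos'],o['contact_force'])
for n in ['wrist','side','scene']:
    im,d,c=grab(n); cv2.imwrite(f'pics/{n}2.png',im[...,::-1]); X=world(d,c)
    H,S,V=[a.astype(int) for a in cv2.split(cv2.cvtColor(im,cv2.COLOR_RGB2HSV))]
    for l,m in [('blue',(H>105)&(H<125)&(S>150)&(V>60)&(X[...,2]>.044)),('orange',(H>=5)&(H<=14)&(S>180)&(V>120)&(X[...,2]>.037))]:
        P=X[m&(X[...,2]<.07)&(X[...,1]<-.1)&(X[...,0]<.55)]
        if len(P)>5: print(n,l,len(P),P.mean(0),cv2.minAreaRect((P[:,:2]*1000).astype(np.float32)))
E
```

```text
6.15 [ 0.48015212 -0.22532753  0.15188373] [ 0.18961102  0.59525279 -0.06336725]
wrist blue 406 [ 0.4759597  -0.30736026  0.04766162] ((476.3180847167969, -307.4683532714844), (39.75107192993164, 12.00229263305664), 88.21094512939453)
wrist orange 211 [ 0.47870047 -0.19464498  0.04243625] ((479.16162109375, -194.6207733154297), (13.445951461791992, 10.882604598999023), 88.46160125732422)
side blue 163 [ 0.47612526 -0.30853144  0.04704935] ((476.3368835449219, -308.19659423828125), (37.986846923828125, 11.195011138916016), 88.3806381225586)
side orange 37 [ 0.47977373 -0.19486092  0.04207722] ((479.700439453125, -194.69615173339844), (11.104625701904297, 9.951432228088379), 81.85858917236328)
scene blue 77 [ 0.48036623 -0.30788758  0.04726573] ((479.7051086425781, -307.25115966796875), (38.367576599121094, 12.752683639526367), 89.63026428222656)
```

View pics/wrist2.png

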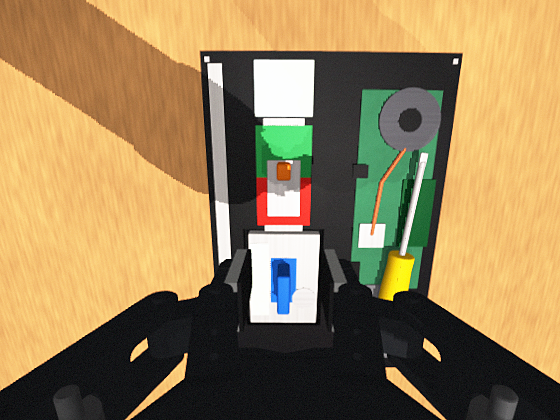

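The knob now sits at (283,171), on the green edge, about 30 mm from locked by my estimate. I'll push it with shut fingers to make sure it is at the stop.

servo_tool(turn=[[0, 0, 0], [0, 0, 0], [0, 0, 0], [0, 0, 0], [0, 0, 0], [0, 0, 0], [0, 0, 0], [0, 0, 0]], slide=[[0, 0, 0], [0, 0, 0], [0, 0, -1], [0, 0, -2], [0, 0, -3], [0, 0, -3.7], [0, 0, -4], [0, 0, -4]], hand=[0, 0, 0, 0, 0, 0, 0, 0])

```text
clock: 7.3
tcp_pos: [0.4791, -0.2245, 0.0303]
orientation: [-2.247, -2.194, 0.001]
contact_force: [0.3, -0.1, -0.4]
grip_width: -0.0001
gripper_force: 0.0
```

servo_tool(turn=[[0, 0, 0], [0, 0, 0], [0, 0, 0], [0, 0, 0], [0, 0, 0], [0, 0, 0]], slide=[[0, 0.15, 0], [0, 0.3, 0], [0, 0.45, 0], [0, 0.52, 0], [0, 0.58, 0], [0, 0.58, 0]], hand=[0, 0, 0, 0, 0, 0])

```text
clock: 8.05
tcp_pos: [0.4797, -0.2109, 0.0313]
orientation: [2.246, 2.188, -0.003]
contact_force: [0.2, -8.8, -3.5]
grip_width: -0.0001
gripper_force: 4.8
```

servo_tool(turn=[[0, 0, 0], [0, 0, 0], [0, 0, 0], [0, 0, 0], [0, 0, 0], [0, 0, 0], [0, 0, 0], [0, 0, 0]], slide=[[0, -0.35, 0.2], [0, -0.4, 1], [0, -0.5, 2], [-0.07, -1.5, 2], [-0.07, -2.5, 2], [-0.07, -3.35, 2], [-0.07, -3.35, 2], [-0.07, -3.35, 2]], hand=[0, 0, 0.4, 0.4, 0.4, 0.4, 0.4, 0.4])

```text
clock: 9.05
tcp_pos: [0.4773, -0.3067, 0.0906]
orientation: [-2.247, -2.195, -0.001]
contact_force: [-0.7, -0.1, -1.0]
grip_width: 0.0339
gripper_force: 0.0
```

servo_tool(turn=[[0, 0, 0], [0, 0, 0], [0, 0, 0], [0, 0, 0], [0, 0, 0]], slide=[[0, 0, -0.8], [0, 0, -1.6], [0, 0, -2.1], [0, 0, -2.25], [0, 0, -2.25]], hand=[0.4, 0.4, 0.4, 0.4, 0.4])

```text
clock: 9.68
tcp_pos: [0.4774, -0.3076, 0.0233]
orientation: [2.248, 2.195, 0.0]
contact_force: [0.7, 0.1, -0.0]
grip_width: 0.0337
gripper_force: 0.0
```

servo_tool(turn=[[0, 0, 0], [0, 0, 0], [0, 0, 0], [0, 0, 0], [0, 0, 0], [0, 0, 0]], slide=[[0, 0, 0], [0, 0, 0], [0, 0, 0], [0, 0, 0], [0, 0, 0], [0, 0, 0]], hand=[0, 0, 0, 0, 0, 0], squeeze=50)

```text
clock: 10.42
tcp_pos: [0.4778, -0.3081, 0.024]
orientation: [2.247, 2.194, 0.001]
contact_force: [-0.7, 0.2, 5.8]
grip_width: 0.0108
gripper_force: 50.0
```

servo_tool(turn=[[0, 0, 0], [0, 0, 0], [0, 0, 0], [0, 0, 0], [0, 0, 0], [0, 0, 0], [0, 0, 0], [0, 0, 0]], slide=[[0, 0, 0.15], [0, 0, 0.3], [0, 0, 0.6], [0, 0, 1.1], [0, 0, 1.8], [0, 0, 2.6], [0, 0, 3.3], [0, 0, 4]], hand=[0, 0, 0, 0, 0, 0, 0, 0])

```text
clock: 11.42
tcp_pos: [0.4772, -0.3079, 0.1448]
orientation: [2.248, 2.194, 0.001]
contact_force: [-0.6, -0.3, -0.8]
grip_width: 0.011
gripper_force: 49.0
```

servo_tool(turn=[[0, 0, 0], [0, 0, 0], [0, 0, 0], [0, 0, 0], [0, 0, 0]], slide=[[0, 0, 1], [0, 0, 2.2], [0, 0, 3.4], [0, 0, 4], [0, 0, 4]], hand=[0, 0, 0, 0, 0])

```text
clock: 12.05
tcp_pos: [0.4776, -0.308, 0.2642]
orientation: [2.246, 2.193, 0.002]
contact_force: [-0.2, -0.3, -1.3]
grip_width: 0.0111
gripper_force: 49.1
```

```bash
python3 - <<'E'
from h import *
o=r.get_obs(); print(o['clock'],o['tcp_pos'],o['contact_force'],o['joints'])
for n in ['side','scene']:
    im,d,c=grab(n); cv2.imwrite(f'pics/{n}3.png',im[...,::-1]); np.savez(n+'3',im=im,X=world(d,c))
    X=world(d,c)
    H,S,V=[a.astype(int) for a in cv2.split(cv2.cvtColor(im,cv2.COLOR_RGB2HSV))]
    m=(H>=5)&(H<=14)&(S>180)&(V>120)&(X[...,2]>.037)&(X[...,2]<.07)&(X[...,1]<-.1)&(X[...,0]<.55)
    print(n,'orange',m.sum(),X[m].mean(0))
    b=(X[...,2]>.15)&(X[...,2]<.30)&(abs(X[...,0]-.478)<.08)&(abs(X[...,1]+.308)<.08)&(V>130)&(S<60)
    P=X[b]; print(n,'slab',len(P),P.mean(0),P.min(0),P.max(0))
E
```

```text
12.05 [ 0.47760427 -0.30801848  0.26417244] [-0.20169295 -0.28091351 -1.32731415] [-0.0924886   0.31573325  0.70121093  1.81454691 -0.2287941   1.09106268
  0.66655175]
side orange 42 [ 0.47892474 -0.1953804   0.04194948]
side slab 2329 [ 0.46992418 -0.32243884  0.25767715] [ 0.44189179 -0.35788208  0.24621359] [ 0.51291514 -0.2578254   0.2603698 ]
scene orange 19 [ 0.48180623 -0.19362633  0.04240704]
scene slab 697 [ 0.48462085 -0.32255594  0.25673498] [ 0.44346014 -0.35600342  0.25307192] [ 0.51429019 -0.25707999  0.25970936]
```

View pics/side3.png

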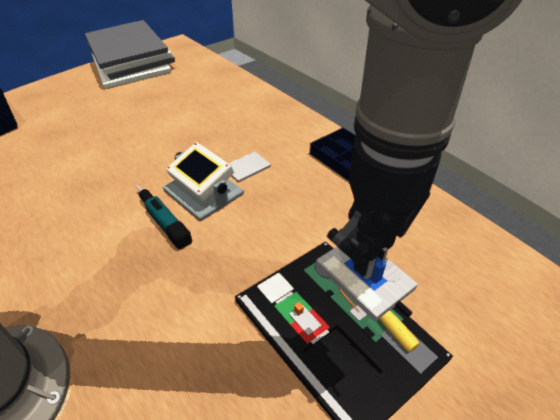

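The lifted drive hangs level in the fingers, at (370,280). The lock knob stays in the green, at (300,308). Next I carry the drive to the reader.

servo_tool(turn=[[0, 0, 0.2], [0, -0.3, 0.4], [0.05, -0.8, 0.6], [0.05, -1.3, 0.8], [0.1, -1.8, 1], [0.1, -2.3, 1.2], [0.15, -2.8, 1.5], [0.16, -3.32, 1.71]], slide=[[0, 1, 0], [0, 2.8, 0], [0, 4.7, 0], [0, 6.6, 0], [0.1, 8.5, 0], [0.2, 10.4, 0], [0.3, 12.3, 0], [0.3, 14, 0]], hand=[0, 0, 0, 0, 0, 0, 0, 0])

```text
clock: 13.15
tcp_pos: [0.4851, 0.1141, 0.2617]
orientation: [1.937, 2.202, 0.319]
contact_force: [0.3, -0.5, -1.7]
grip_width: 0.011
gripper_force: 49.0
```

servo_tool(turn=[[0, 0, 0], [0, 0, 0], [0, 0, 0], [0, 0, 0], [0, 0, 0], [0, 0, 0]], slide=[[0, 1.2, 0], [0, 2.2, -0.2], [0, 2.7, -0.7], [0, 2.9, -1.3], [0, 2.9, -1.6], [0, 2.9, -1.6]], hand=[0, 0, 0, 0, 0, 0])

```text
clock: 13.9
tcp_pos: [0.4856, 0.1977, 0.2137]
orientation: [1.94, 2.2, 0.315]
contact_force: [0.5, -0.9, -1.9]
grip_width: 0.0109
gripper_force: 49.1
```

```bash
python3 - <<'E'
from h import *
from scipy.spatial.transform import Rotation as R
o=r.get_obs(); print(o['clock'],o['tcp_pos'],o['contact_force']); M=R.from_rotvec(o['orientation']).as_matrix(); print(M.round(3))
for n in ['side','scene']:
    im,d,c=grab(n); cv2.imwrite(f'pics/{n}4.png',im[...,::-1]); X=world(d,c); np.savez(n+'4',im=im,X=X)
    H,S,V=[a.astype(int) for a in cv2.split(cv2.cvtColor(im,cv2.COLOR_RGB2HSV))]
    # drive-local coordinates assuming a nominal rigid grasp: z along -tool z, top plane about 5 mm past the TCP
    L=(X-o['tcp_pos'])@M
    b=(abs(L[...,0])<.07)&(abs(L[...,1])<.055)&(abs(L[...,2]-.006)<.012)&(S<60)&(V>100)
    P=L[b]; u,s,vt=np.linalg.svd(P-P.mean(0),full_matrices=False); nn=vt[2]*np.sign(vt[2][2])
    print(n,len(P),'top in tool frame',P.mean(0).round(4),nn.round(3),'world n',(-M@nn).round(3),cv2.minAreaRect((P[:,:2]*1000).astype(np.float32)))
E
```

```text
13.9 [0.48559357 0.19772803 0.21365855] [ 0.53034046 -0.86896074 -1.90336049]
[[-0.125  0.951  0.281]
 [ 0.992  0.12   0.033]
 [-0.003  0.283 -0.959]]
side 735 top in tool frame [-0.0149 -0.0047  0.0071] [0.016 0.002 1.   ] world n [-0.281 -0.049  0.958] ((-0.9840126037597656, 0.28142547607421875), (99.252685546875, 69.95162200927734), 0.9835364818572998)
scene 375 top in tool frame [-0.009   0.0121  0.0054] [ 0.005 -0.019  1.   ] world n [-0.262 -0.035  0.964] ((0.30237579345703125, 3.6542587280273438), (70.33757019042969, 102.02392578125), 89.85567474365234)
```

View pics/side4.png

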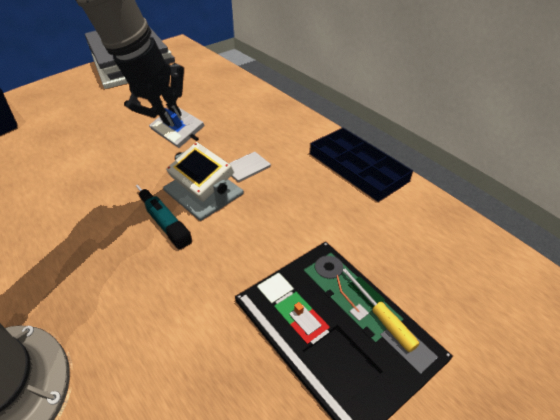

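The side view shows the drive held tilted at (177,126), parallel to the window at (200,168). I'll lower it to the final standoff and check.

servo_tool(turn=[[0, 0, 0], [0, 0, 0], [0, 0, 0], [0, 0, 0], [0, 0, 0], [0, 0, 0], [0, 0, 0]], slide=[[0, 0, -0.2], [0, 0.05, -0.4], [0, 0.05, -0.6], [0, 0.05, -0.62], [0, 0.05, -0.62], [0, 0.05, -0.62], [0, 0.05, -0.62]], hand=[0, 0, 0, 0, 0, 0, 0])

```text
clock: 14.88
tcp_pos: [0.4863, 0.2008, 0.1967]
orientation: [1.938, 2.2, 0.321]
contact_force: [0.1, 0.7, -1.4]
grip_width: 0.011
gripper_force: 49.0
```

```bash
python3 - <<'E'
from h import *
from scipy.spatial.transform import Rotation as R
o=r.get_obs(); M=R.from_rotvec(o['orientation']).as_matrix()
u=o['tcp_pos']+M[:,2]*.018
n=np.array([-.2835,-.035,.9583]); n/=np.linalg.norm(n); y=np.cross(n,[1,0,0.]); y=np.cross([0,0,1],-n);y/=np.linalg.norm(y); y=-y; x=np.cross(y,n)
c=np.array([.5202,.2033,.081]); print('underside in window frame',np.array([x,y,n])@(u-c),'ang',np.arccos(-M[:,2]@n),np.arccos(abs(M[:,0]@y)),abs(o['qvel']).max(),o['gripper_force'],o['clock'])
im,d,cc=grab('side'); X=world(d,cc)
H,S,V=[a.astype(int) for a in cv2.split(cv2.cvtColor(im,cv2.COLOR_RGB2HSV))]
m=(H>20)&(H<35)&(S>120)&(V>120)&(X[...,2]>.055)&(X[...,2]<.1)&(abs(X[...,0]-.52)<.07)&(abs(X[...,1]-.2)<.08)
print(m.sum(),X[m].mean(0),np.percentile(X[m],2,0),np.percentile(X[m],98,0))
m=(H>=5)&(H<=14)&(S>180)&(V>120)&(X[...,2]>.037)&(X[...,2]<.07)&(X[...,1]<-.1)&(X[...,0]<.55)
print('knob',X[m].mean(0))
E
```

```text
underside in window frame [-0.0005491  -0.00165669  0.10257011] ang 0.0005443146687747522 0.00340358395122885 0.0010691472584370611 49.04983162879944 14.875
200 [0.52213844 0.19774417 0.08041582] [0.48463282 0.15252925 0.06940736] [0.55602037 0.25262353 0.09059324]
knob [ 0.47915689 -0.19537596  0.04172393]
```

Everything is within tolerance and the arm is at rest.

```bash
python3 -c "
from bench import r
print(r.hand_in())"
```

```text
the job is handed in; nothing more can be done
None
```

I handed the job in with the lock fully open and the drive held still in the fingers, about 103 mm off the reader window, within about 2 mm of its centre line and parallel to the glass by my camera measurements. The hand-in returned no verdict.

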